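# Nest the mineral trays in their dock and put the loupe away on top

## Task

Put the specimen trays away one at a time as a pinned stack on the white dock: first the red-lined tray with the black apache tears, then the white-lined tray with the green malachite stones, then the empty blue-lined tray, each seated fully with its four corner pins in the sockets below. Then lay the chrome loupe flat in the middle of the blue tray on top, and let go. Keep the trays level on the way, and leave the malachite slab, the acrylic riser and the geode where they are.

Things in the scene. Friction and masses are not known exactly. Their poses are not given: they have to be found in the camera images.
- dock: White block fixed to the table, 112 (x) x 72 (y) x 20 mm, brass plate on top. Origin: centre of underside; z up. In its top four square sockets, 11 mm wide, 12 mm deep, at x = +-40.5, y = +-20.5 mm, take the bottom tray's pins. A tray seated in it, either way round, lies along its long side, tray origin 12 mm above dock origin.
- tray_tears: Red-lined tray with three fixed black stones below its rim. All three trays: loose, pale wood, about 130 g, 100 (x) x 60 (y) mm, 30 mm high; stand on four round-ended brass corner pins, 7 mm thick, 8 mm long, at x = +-40.5, y = +-20.5 mm. Origin: centre, at pin-tip level; z up. Underside 8, inner floor 12, rim 30 mm above it. Same after a half turn.
- tray_malachite: White-lined tray with four fixed green stones below its rim; same sizes and origin as tray_tears. In each inner corner of every tray a square socket, 11 mm wide, 16 mm deep, open upward, walled by brass strips 3 mm thick, lies above the pin and takes the pin of the next tray. Seated, the underside rests on the rim below: origins 22 mm apart.
- tray_loupe: Blue-lined empty tray; same sizes, origin, pins and sockets as tray_tears and tray_malachite. Walls 4 mm (end walls and socket strips 1.5 mm lower than the long rims), inside 92 x 52 mm, 18 mm deep; the corner sockets leave the middle 64 mm of its length free over the full width.
- loupe: Loose folded chrome loupe lying flat, a lozenge with round ends, 34 (x) x 24 (y) x 22 mm high, 45 g, black-rimmed lens on top. Origin: centre of underside; z up. Fits the middle of the blue tray any way round; gripped across its 24 mm, the fingers have most room in the tray when they close along the tray's long side.
- slab: Loose banded green malachite slab, 85 x 60 x 10 mm, lying flat; a bystander. Origin: centre of its underside.
- riser: Loose clear acrylic riser, 50 (x) x 90 (y) mm, top at 30 mm, with three polished black apache tears fixed on it (49 mm high over all); a bystander. Origin: centre of its underside.
- geode: Loose small half geode, round, 46 mm across and 18 mm high, brown with a violet middle; a bystander. Origin: centre of its underside.
Not all that is in view belongs to the job. Leave any turquoise look-alike of the tray_loupe alone.

How it is judged (in metres and radians):
On the way, in this order (a step that is already met when the one before it is completed fails the run):
1. the red-lined tray is seated in the dock and released (x of tray_tears in the frame of dock between -0.004 and 0.004 m and y of tray_tears in the frame of dock between -0.004 and 0.004 m and z of tray_tears in the frame of dock between 0.009 and 0.015 m and angle between the x axis of tray_tears and the x axis of dock, either way round below 0.1 rad and angle between tray_tears's own z axis and vertical below 0.08 rad and contact force between the fingers and tray_tears below 0.05 N), for 0.2 s.
2. the white-lined tray is seated on the red-lined tray and released (x of tray_tears in the frame of dock between -0.004 and 0.004 m and y of tray_tears in the frame of dock between -0.004 and 0.004 m and z of tray_tears in the frame of dock between 0.009 and 0.015 m and angle between the x axis of tray_tears and the x axis of dock, either way round below 0.1 rad and angle between each of tray_tears, tray_malachite's own z axis and vertical below 0.08 rad and x of tray_malachite in the frame of tray_tears between -0.004 and 0.004 m and y of tray_malachite in the frame of tray_tears between -0.004 and 0.004 m and z of tray_malachite in the frame of tray_tears between 0.019 and 0.025 m and angle between the x axis of tray_malachite and the x axis of tray_tears, either way round below 0.1 rad and contact force between the fingers and tray_malachite below 0.05 N), for 0.2 s.
3. the blue-lined tray is seated on the white-lined tray and released (x of tray_tears in the frame of dock between -0.004 and 0.004 m and y of tray_tears in the frame of dock between -0.004 and 0.004 m and z of tray_tears in the frame of dock between 0.009 and 0.015 m and angle between the x axis of tray_tears and the x axis of dock, either way round below 0.1 rad and angle between each of tray_tears, tray_malachite, tray_loupe's own z axis and vertical below 0.08 rad and x of tray_malachite in the frame of tray_tears between -0.004 and 0.004 m and y of tray_malachite in the frame of tray_tears between -0.004 and 0.004 m and z of tray_malachite in the frame of tray_tears between 0.019 and 0.025 m and angle between the x axis of tray_malachite and the x axis of tray_tears, either way round below 0.1 rad and x of tray_loupe in the frame of tray_malachite between -0.004 and 0.004 m and y of tray_loupe in the frame of tray_malachite between -0.004 and 0.004 m and z of tray_loupe in the frame of tray_malachite between 0.019 and 0.025 m and angle between the x axis of tray_loupe and the x axis of tray_malachite, either way round below 0.1 rad and contact force between the fingers and tray_loupe below 0.05 N), for 0.2 s.
4. the loupe lies in the middle of the blue-lined tray, released (x of tray_tears in the frame of dock between -0.004 and 0.004 m and y of tray_tears in the frame of dock between -0.004 and 0.004 m and z of tray_tears in the frame of dock between 0.009 and 0.015 m and angle between the x axis of tray_tears and the x axis of dock, either way round below 0.1 rad and angle between each of tray_tears, tray_malachite, tray_loupe's own z axis and vertical below 0.08 rad and x of tray_malachite in the frame of tray_tears between -0.004 and 0.004 m and y of tray_malachite in the frame of tray_tears between -0.004 and 0.004 m and z of tray_malachite in the frame of tray_tears between 0.019 and 0.025 m and angle between the x axis of tray_malachite and the x axis of tray_tears, either way round below 0.1 rad and x of tray_loupe in the frame of tray_malachite between -0.004 and 0.004 m and y of tray_loupe in the frame of tray_malachite between -0.004 and 0.004 m and z of tray_loupe in the frame of tray_malachite between 0.019 and 0.025 m and angle between the x axis of tray_loupe and the x axis of tray_malachite, either way round below 0.1 rad and x of loupe in the frame of tray_loupe between -0.015 and 0.015 m and y of loupe in the frame of tray_loupe between -0.015 and 0.015 m and z of loupe in the frame of tray_loupe between 0.009 and 0.016 m and angle between loupe's own z axis and vertical below 0.15 rad and contact force between the fingers and loupe below 0.05 N), for 0.2 s.
At the end, for the whole second after the job is handed in: Upward: dock, red, white, blue tray, each within 4 mm (x, y) and 0.1 rad of the one below, seated height within 3 mm, level within 0.08 rad; loupe flat (0.15 rad) on the blue tray's floor within 15 mm (x, y) of its middle; all released and at rest (x of tray_tears in the frame of dock between -0.004 and 0.004 m and y of tray_tears in the frame of dock between -0.004 and 0.004 m and z of tray_tears in the frame of dock between 0.009 and 0.015 m and angle between the x axis of tray_tears and the x axis of dock, either way round below 0.1 rad and angle between each of tray_tears, tray_malachite, tray_loupe's own z axis and vertical below 0.08 rad and x of tray_malachite in the frame of tray_tears between -0.004 and 0.004 m and y of tray_malachite in the frame of tray_tears between -0.004 and 0.004 m and z of tray_malachite in the frame of tray_tears between 0.019 and 0.025 m and angle between the x axis of tray_malachite and the x axis of tray_tears, either way round below 0.1 rad and x of tray_loupe in the frame of tray_malachite between -0.004 and 0.004 m and y of tray_loupe in the frame of tray_malachite between -0.004 and 0.004 m and z of tray_loupe in the frame of tray_malachite between 0.019 and 0.025 m and angle between the x axis of tray_loupe and the x axis of tray_malachite, either way round below 0.1 rad and x of loupe in the frame of tray_loupe between -0.015 and 0.015 m and y of loupe in the frame of tray_loupe between -0.015 and 0.015 m and z of loupe in the frame of tray_loupe between 0.009 and 0.016 m and angle between loupe's own z axis and vertical below 0.15 rad and linear speed of each of tray_tears, tray_malachite, tray_loupe, loupe below 0.02 m/s); the robot touches nothing.
It fails at once if the slab is moved more than 20 mm (distance of slab from where it was at the start of the episode above 0.02 m).
It fails at once if the riser is moved more than 20 mm (distance of riser from where it was at the start of the episode above 0.02 m).
It fails at once if the geode is moved more than 20 mm (distance of geode from where it was at the start of the episode above 0.02 m).
It fails at once if a tray is tilted more than 0.5 rad (angle between any of tray_tears, tray_malachite, tray_loupe's own z axis and vertical above 0.5 rad).
It also fails if it takes over 128 s, if anything falls off the work surface, if the arm or the gripper's body presses on something with over 40 N, if the wrist force passes 120 N, or if a joint passes its speed limit or range.

## Robot

A 6-joint arm with a two-finger parallel gripper is mounted at the origin on the work surface. World frame = base frame: x ahead of the robot, y to its left, z up, the work surface at z = 0. Lengths are in mm, angles in degrees, forces in N, time in s.
With the tool pointing down it reaches from about 300 to 850 mm from the base axis. Payload 4.2 kg.
Tool frame: the origin (TCP) lies midway between the tips of the shut fingers; the grasp point (between the pads) lies 19 mm behind it; x points along the fingers, y is the direction in which the jaws open and shut, and the axes are right-handed (so a half turn about x gives the same grasp; the last joint's range is limited). The gripper opens to 91 mm and grips with 3 to 60 N. Pads are 32 mm wide; open, the fingers measure 118 mm over their backs; the gripper's body (76 mm by 178 mm) begins 60 mm behind the grasp point.
Start: joints at [68.182, 18.312, 89.639, -0, 72.044, -1.146], TCP at [202.991, 537.994, 213.976] pointing down, gripper open.
Joint ranges: [-177.97, 177.97], [-48.28, 115.42], [12.27, 149.76], [-77.06, 257.06], [2.81, 150.46], [-146.56, 146.56]. Speed limits (degrees/s): [147.25, 147.25, 180, 180, 180, 180].

## Interface

Orientations are given as [roll, pitch, yaw] about the fixed x, y, z axes, in that order (R = Rz(yaw) Ry(pitch) Rx(roll)).
In Python, from workcell import env gives the robot as it stands.
- The arm moves only by the shell command python3 -m handwheel 'ROWS' [FORCE]. ROWS is text: rows parted by semicolons, each of 7 numbers parted by spaces: the turn, a rotation vector about the tool's x, y, z in degrees, then the shift along the tool's x, y, z in m, then the finger opening in m, from 0 to 0.0912. In form: rx ry rz x y z grip; .... A call has 1 to 12 rows; each row is the pose to reach, as a shift and turn from the pose commanded when the call began, along the tool's axes at that moment; what a row does not reach only later rows make up. A row lasts 1/12 s, in which the tool goes at most 41.7 mm and 7.16 degrees, less where a joint would pass 70% of its speed; a pose out of reach is approached as far as the arm can. A call with a gripper value outside its range is refused whole. The fingers move at their own pace and stop on an object; FORCE is the grip in N (left out, the last holds). Time passes only in rows, so rows that repeat a pose let the fingers close. It gives the time, the measured TCP pose, the force and the opening at its end, in the units of the state.
- env.state(): the state, without advancing time (a new reading comes with each control period).
- env.grab_frame(name): name is "scene" or "top" or "wrist"; returns the picture (420x560x3 uint8, red, green, blue); there is no depth.
- env.get_calibration(name): a dict with "mtx" (3x3 intrinsics, pixels), "T" (4x4, takes a point from camera to world coordinates); the wrist camera has in their place "hand_eye" (4x4, takes a point from camera to tool coordinates, whose origin is the TCP and whose axes are the tool frame's). Camera axes: x right, y up, looking along -z (the intrinsics and any distortion apply to the point x, -y, -z); pixel columns grow to the right and rows downward; lengths in mm; the calibration is good to about 2 mm. A picture is of the moment at which its call begins: read the wrist's pose just before it. get_calibration takes no time and is no camera call.
- env.job_done(): hands the job in, once; it reports no verdict.
The state is a dict: "time_s": time; "qpos": joint angles; "qvel": joint speeds; "effort": joint torques, N m; "ee_pos": TCP position; "ee_rot": TCP orientation; "force": force on the tool from outside, world axes, zero at the start; "torque": the same for the moment, N m; "gripper_width": finger opening in mm.
Only numpy, scipy, OpenCV 4.12 (cv2) and the standard library are available. Lean on these libraries where they do the work, as an engineer would, in place of code of your own. Each camera call takes 0.05 s, during which the arm holds its last target. There are 200 camera calls.

## Working session

There is one attempt and no reset: what is moved stays moved. The work goes in short steps, Python scripts to look and compute and a shell command to move; the robot and the scene stay as the last step left them, time stands still between calls to the robot, and variables do not carry over. Pictures are saved under pics/ and viewed, on a budget of 14 in all, crops included, one or two more only if the job needs it, and the job is handed in when it is done.

```bash
ls; mkdir -p pics
python3 - <<'E'
from workcell import env
import cv2
print(env.state())
for n in ("top","scene"):
    c=env.get_calibration(n); print(n,{k:(v.tolist() if hasattr(v,'tolist') else v) for k,v in c.items()})
    cv2.imwrite(f"pics/{n}0.png",cv2.resize(env.grab_frame(n)[:,:,::-1],(800,600),interpolation=cv2.INTER_CUBIC))
c=env.get_calibration("wrist"); print(c)
E
```

```text
pics
{'time_s': 0.0, 'qpos': array([ 6.81817929e+01,  1.83510852e+01,  8.97066938e+01, -6.76176495e-04,
        7.20431578e+01, -1.14810559e+00]), 'qvel': array([-0.01445553,  0.05034952, -0.05394263, -0.05194783, -0.08273348,
        0.01061351]), 'effort': array([-6.47767829e-04, -4.12456226e+01, -2.31971186e+01,  7.26519129e-02,
        4.57085925e-02, -1.33370609e-04]), 'ee_pos': array([202.80273468, 537.50797518, 213.12390096]), 'ee_rot': array([ -90.78319081,   89.89906119, -111.45308327]), 'force': array([-0.30090104, -1.61588475,  0.14699108]), 'torque': array([ 0.01389905, -0.02227361, -0.04436301]), 'gripper_width': 91.30122494396666}
top {'mtx': [[403.6253255331077, 0.0, 281.5769225322711], [0.0, 403.6253255331077, 208.50477745234807], [0.0, 0.0, 1.0]], 'T': [[0.027947217402658205, 0.9905784987905049, -0.13406412933144538, 380.73557555686114], [-0.9995561802212166, 0.029077184712218637, 0.006477647009692382, -13.737355751103], [0.010314825302409082, 0.13382359680998512, 0.9909514868629136, 1008.7401993583729], [0.0, 0.0, 0.0, 1.0]]}
scene {'mtx': [[516.631843105191, 0.0, 2
[... 177 characters left out ...]
04264359618832, 0.711856786042928, -0.4232990976126626, -445.2514830570601], [0.0027449866704150083, 0.5095054059984142, 0.8604630766666113, 893.6898415793111], [0.0, 0.0, 0.0, 1.0]]}
{'mtx': array([[332.44523026,   0.        , 276.22013364],
       [  0.        , 332.44523026, 213.33176588],
       [  0.        ,   0.        ,   1.        ]]), 'hand_eye': array([[-1.03444334e-03,  2.78802756e-01, -9.60347829e-01,
        -1.70008360e+02],
       [ 9.99999457e-01,  1.66010056e-04, -1.02895918e-03,
        -6.51273434e-01],
       [-1.27449259e-04, -9.60348372e-01, -2.78802777e-01,
        -7.90738166e+01],
       [ 0.00000000e+00,  0.00000000e+00,  0.00000000e+00,
         1.00000000e+00]])}
```

View pics/top0.png

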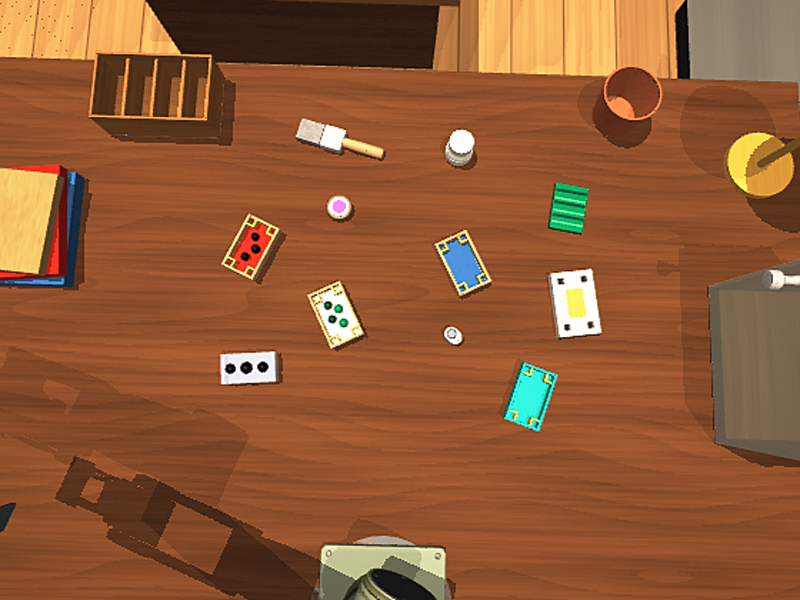

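View pics/scene0.png

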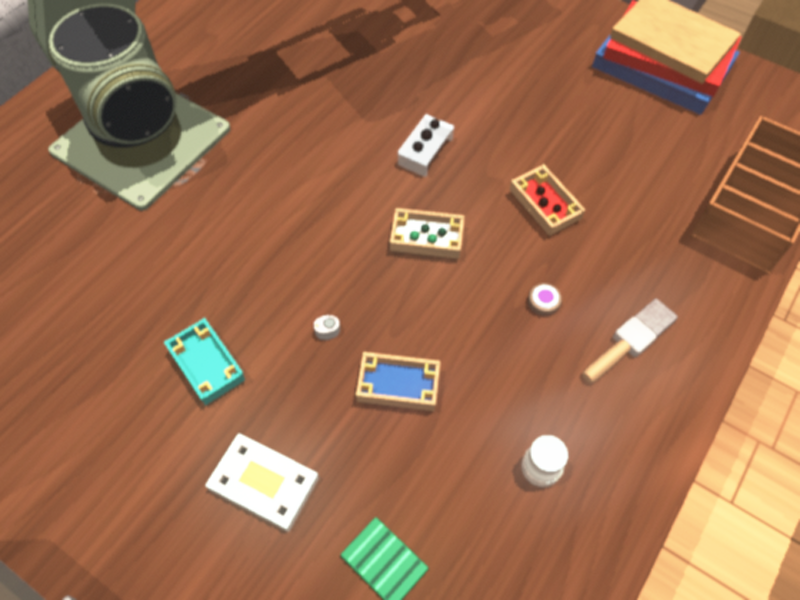

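Top view (800×600 pixels): the red tray is at (251,247), the white/malachite tray at (336,314), and the pale-wood blue-lined tray at (462,263). The turquoise look-alike, with turquoise walls, is at (530,397). The white dock with the brass plate is at (575,303), the loupe at (453,335), the geode at (340,207), the riser at (250,368) and the slab at (569,208).

The blue tray is the one at (462,263): it has wood walls and a blue lining. I'll measure by fitting silhouettes.

```bash
cat > h.py <<'E'
import numpy as np, cv2
from scipy.optimize import minimize
from scipy.spatial.transform import Rotation as Ro
from workcell import env
def tool():
    s=env.state(); T=np.eye(4); T[:3,:3]=Ro.from_euler('xyz',s['ee_rot'],degrees=True).as_matrix(); T[:3,3]=s['ee_pos']; return T
def view(n):
    "camera-to-world, mtx, BGR image"
    c=env.get_calibration(n); T=tool()@c['hand_eye'] if n=='wrist' else c['T']
    return np.array(T),np.array(c['mtx']),np.ascontiguousarray(env.grab_frame(n)[:,:,::-1])
def proj(v,P):
    q=(np.c_[P,np.ones(len(P))]@np.linalg.inv(v[0]).T)[:,:3]*[1,-1,-1]
    q=q@v[1].T; return q[:,:2]/q[:,2:]
def unproj(v,uv,z):
    d=v[0][:3,:3]@(np.linalg.inv(v[1])@[uv[0],uv[1],1]*[1,-1,-1]); o=v[0][:3,3]
    return o+d*(z-o[2])/d[2]
BOX=dict(tray=(100,60,8,30),dock=(112,72,0,20),slab=(85,60,0,10),riser=(50,90,0,30))
def pts(p,b):
    if b=='loupe':
        t=np.linspace(0,2*np.pi,24,endpoint=False); L=np.c_[np.sign(np.cos(t))*5+12*np.cos(t),12*np.sin(t)]; zs=(0,22)
    elif b=='geode':
        t=np.linspace(0,2*np.pi,24,endpoint=False); L=np.c_[23*np.cos(t),23*np.sin(t)]; zs=(0,)
    else:
        X,Y,*zs=BOX[b]; L=np.array([[X,Y],[X,-Y],[-X,-Y],[-X,Y]])/2
    c,s=np.cos(np.radians(p[2])),np.sin(np.radians(p[2])); L=L@np.array([[c,s],[-s,c]])+p[:2]
    return np.vstack([np.c_[L,np.full(len(L),z)] for z in zs])
def hullmask(v,p,b,shape,k=4):
    h=cv2.convexHull(proj(v,pts(p,b)).astype(np.float32))
    m=np.zeros((shape[0]*1,shape[1]*1),np.uint8)
    cv2.fillConvexPoly(m,np.round(h*16).astype(np.int32),1,lineType=cv2.LINE_8,shift=4); return m
def fit(v,p0,b,grow=9):
    im=v[2]; m0=hullmask(v,p0,b,im.shape)
    K=lambda r:np.ones((2*r+1,)*2,np.uint8)
    g=np.full(m0.shape,cv2.GC_BGD,np.uint8); g[cv2.dilate(m0,K(grow))>0]=cv2.GC_PR_BGD
    g[m0>0]=cv2.GC_PR_FGD; er=cv2.erode(m0,K(min(grow,int(np.sqrt(m0.sum())/6)))); g[er>0]=cv2.GC_FGD
    g[cv2.dilate(m0,K(grow*4))==0]=5
    ys,xs=np.where(g<5); a,bb,c,d=ys.min(),ys.max()+1,xs.min(),xs.max()+1; sub=g[a:bb,c:d].copy(); sub[sub==5]=0
    cv2.grabCut(np.ascontiguousarray(im[a:bb,c:d]),sub,None,np.zeros((1,65)),np.zeros((1,65)),6,cv2.GC_INIT_WITH_MASK)
    seg=np.zeros(m0.shape,np.uint8); seg[a:bb,c:d]=np.isin(sub,(1,3))
    S=6; big=cv2.resize(seg[a:bb,c:d]*255,None,fx=S,fy=S,interpolation=cv2.INTER_LINEAR)>127
    def cost(p):
        h=(proj(v,pts(p,b))-[c,a]+.5)*S-.5; m=np.zeros(big.shape,np.uint8)
        cv2.fillConvexPoly(m,np.round(cv2.convexHull(h.astype(np.float32))*16).astype(np.int32),1,shift=4)
        m=m>0; return 1-(m&big).sum()/(m|big).sum()
    best=None
    for da in (0,-12,12):
        q=np.array(p0,float)+[0,0,da]
        r=minimize(cost,q,method='Nelder-Mead',options=dict(initial_simplex=[q,q+[6,0,0],q+[0,6,0],q+[0,0,8]],xatol=.02,fatol=1e-5))
        if best is None or r.fun<best.fun: best=r
    return best.x,1-best.fun,seg
def fitdraw(v,p,b):
    h=cv2.convexHull(proj(v,pts(p,b)).astype(np.float32)); cv2.polylines(v[2],[np.round(h*16).astype(np.int32)],True,(255,0,255),1,cv2.LINE_AA,4)
E
cat > m0.py <<'E'
from h import *
v=view('top'); K=.7
items=dict(red=('tray',251,247,60),white=('tray',336,314,-60),blue=('tray',462,263,-60),dock=('dock',575,303,-85),loupe=('loupe',453,335,0),turq=('tray',530,397,60),slab=('slab',569,208,0),riser=('riser',250,368,0),geode=('geode',340,207,0))
res={}
for n,(b,u,w,img) in items.items():
    z={'tray':20,'dock':15,'loupe':11,'riser':20}.get(b,8)
    P=unproj(v,(u*K,w*K),z)
    best=None
    for y0 in ((0,30,-30,60,-60,90) if b!='geode' else (0,)):
        r=fit(v,(P[0],P[1],y0),b,grow=5)
        if best is None or r[1]>best[1]: best=r
    print(n,best[0].round(1),round(best[1],3)); res[n]=(b,best[0])
for b,p in res.values(): fitdraw(v,p,b)
cv2.imwrite('pics/fit0.png',cv2.resize(v[2][70:320,140:440],None,fx=2.6,fy=2.4,interpolation=cv2.INTER_CUBIC))
E
python3 m0.py
```

```text
red [597.3 246.7 -24.3] 0.895
white [483.5  95.1  26.4] 0.973
blue [ 580.4 -123.    27. ] 0.954
dock [ 516.  -321.5    7.6] 0.924
loupe [ 454.  -109.3   47.6] 0.91
turq [ 352.6 -242.2  -19.1] 0.922
slab [ 688.7 -313.3   -9. ] 0.959
riser [387.9 238.8   5. ] 0.94
geode [676.1  96.3  -8.3] 0.832
```

View pics/fit0.png

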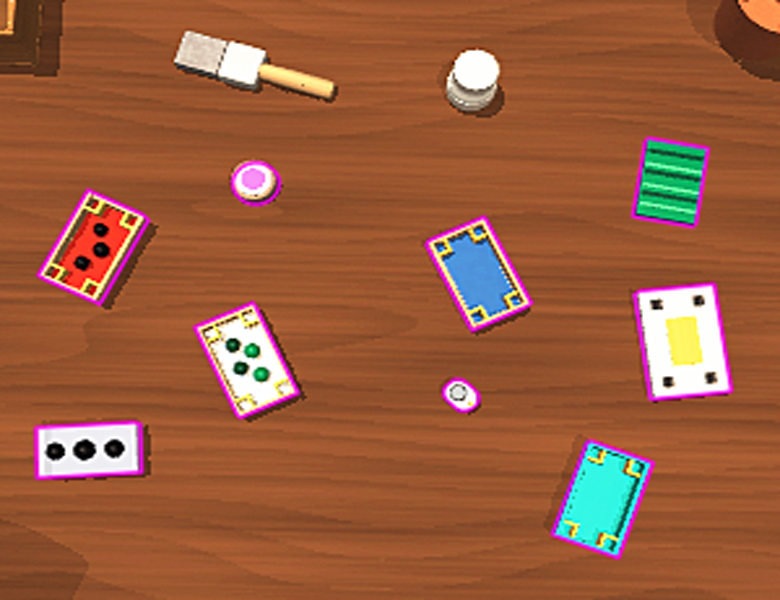

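The overlay fits all nine objects, and the blue tray, at about (480,275) in the crop, is the wood-walled one. Next I'll write a move-planning helper that prints deltas in the tool's axes.

```bash
cat >> h.py <<'E'
def plan(x,y,z,yaw):
    "tool-frame delta (rx deg; shift m) to put TCP at x,y,z pointing down, jaws closing across an axis at yaw"
    T=tool(); a=np.degrees(np.arctan2(T[1,1],T[0,1])); d=T[:3,:3].T@(np.array([x,y,z])-T[:3,3])/1000
    r=-((yaw+90-a+90)%180-90)
    dn=T[:3,:3].T@[0,0,-1]; print('a',a.round(2),'q6',env.state()['qpos'][5].round(1),'tilt ry rz',np.degrees([-dn[2],dn[1]]).round(2),'| rx %.2f  x %.4f y %.4f z %.4f'%(r,*d))
E
python3 -c "
from h import *
plan(597.3,246.7,130,-24.3)"
```

```text
a 69.33 q6 -1.1 tilt ry rz [-0.    0.07] | rx 3.63  x 0.0835 y -0.1329 z 0.4717
```

```bash
python3 -c "
from h import *
plan(516,-321.5,120,7.6)"
```

```text
a 69.33 q6 -1.1 tilt ry rz [-0.    0.07] | rx -28.27  x 0.0942 y -0.6932 z 0.5963
```

```bash
python3 -m handwheel '-7 0 0 0.01 -0.087 0.075 0.09; -14 0 0 0.02 -0.173 0.149 0.09; -14 0 0 0.03 -0.347 0.298 0.09; -14 0 0 0.03 -0.347 0.298 0.09; -14 0 0 0.03 -0.347 0.298 0.09; -14 0 0 0.03 -0.347 0.298 0.09; -14 0 0 0.03 -0.347 0.298 0.09; -14 0 0 0.03 -0.347 0.298 0.09; -14 0 0 0.03 -0.347 0.298 0.09; -14 0 0 0.03 -0.347 0.298 0.09; -14 0 0 0.03 -0.347 0.298 0.09; -14 0 0 0.03 -0.347 0.298 0.09'; python3 -c "
from h import *
plan(516,-321.5,120,7.6)"
```

```text
time_s: 1.15
ee_pos: [360.8, 101.9, 183.6]
ee_rot: [-72.8, 89.8, -79.9]
force: [-0.1, -0.1, -0.5]
gripper_width: 90.0
a 82.81 q6 -68.5 tilt ry rz [0.06 0.18] | rx -14.79  x 0.0651 y -0.4004 z 0.2070
```

```bash
python3 -m handwheel '-14.8 0 0 0.064 -0.4 0.207 0.09; -14.8 0 0 0.064 -0.4 0.207 0.09; -14.8 0 0 0.064 -0.4 0.207 0.09; -14.8 0 0 0.064 -0.4 0.207 0.09; -14.8 0 0 0.064 -0.4 0.207 0.09; -14.8 0 0 0.064 -0.4 0.207 0.09; -14.8 0 0 0.064 -0.4 0.207 0.09; -14.8 0 0 0.064 -0.4 0.207 0.09; -14.8 0 0 0.064 -0.4 0.207 0.09; -14.8 0 0 0.064 -0.4 0.207 0.09; -14.8 0 0 0.064 -0.4 0.207 0.09; -14.8 0 0 0.064 -0.4 0.207 0.09'; python3 -m handwheel '0 0 0 0 0 0 0.09; 0 0 0 0 0 0 0.09;0 0 0 0 0 0 0.09;0 0 0 0 0 0 0.09'
cat > m.py <<'E'
from h import *
import sys
b,x,y,a,name=sys.argv[1],*map(float,sys.argv[2:5]),sys.argv[5]; dz=float(sys.argv[6]) if len(sys.argv)>6 else 0
X=BOX.get(b)
if X: BOX[b]=(X[0],X[1],X[2]+dz,X[3]+dz)
plan(x,y,120,a); v=view('wrist'); im=v[2].copy()
p,s,seg=fit(v,(x,y,a),b,grow=14); print(name,p.round(2),'IoU',round(s,3)); plan(p[0],p[1],tool()[2,3],p[2])
fitdraw(v,p,b); cv2.imwrite(f'pics/{name}.png',v[2]); cv2.imwrite(f'pics/{name}_raw.png',im)
E
python3 m.py dock 516 -321.5 7.6 dock1
```

```text
time_s: 2.15
ee_pos: [520.1, -317.7, 118.5]
ee_rot: [-72.5, 89.9, -64.5]
force: [1.1, -0.6, -1.5]
gripper_width: 90.0
time_s: 2.48
ee_pos: [518.1, -311.4, 120.2]
ee_rot: [108.2, 90.0, 116.4]
force: [-0.9, 0.1, -0.3]
gripper_width: 89.9
a 98.21 q6 -130.3 tilt ry rz [-0.01 -0.04] | rx 0.61  x 0.0002 y -0.0097 z -0.0035
dock1 [ 516.32 -320.22    7.8 ] IoU 0.988
a 98.22 q6 -130.3 tilt ry rz [ 0.01 -0.02] | rx 0.41  x -0.0000 y -0.0083 z -0.0032
```

View pics/dock1.png

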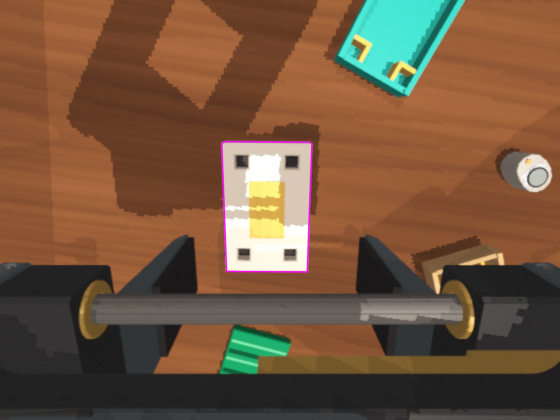

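Dock: the outline sits cleanly on the white block at pixels (222–312, 142–271), IoU 0.988, dock at (516.3, −320.2, 7.8°). Next, the red tray.

```bash
python3 -c "
from h import *
plan(575,30,150,-8);plan(597.3,246.7,130,-24.3)"
```

```text
a 98.22 q6 -130.3 tilt ry rz [ 0.01 -0.02] | rx 16.22  x -0.0294 y 0.3299 z 0.1050
a 98.22 q6 -130.3 tilt ry rz [ 0.01 -0.02] | rx 32.52  x -0.0094 y 0.5412 z 0.1580
```

```bash
python3 -m handwheel '32.5 0 0 -0.02 0.54 0.158 0.09; 32.5 0 0 -0.02 0.54 0.158 0.09; 32.5 0 0 -0.02 0.54 0.158 0.09; 32.5 0 0 -0.02 0.54 0.158 0.09; 32.5 0 0 -0.02 0.54 0.158 0.09; 32.5 0 0 -0.02 0.54 0.158 0.09; 32.5 0 0 -0.02 0.54 0.158 0.09; 32.5 0 0 -0.02 0.54 0.158 0.09; 32.5 0 0 -0.02 0.54 0.158 0.09; 32.5 0 0 -0.02 0.54 0.158 0.09; 32.5 0 0 -0.02 0.54 0.158 0.09; 32.5 0 0 -0.02 0.54 0.158 0.09'; python3 -m handwheel '0 0 0 0 0 0 0.09; 0 0 0 0 0 0 0.09;0 0 0 0 0 0 0.09'; python3 -c "
from h import *
plan(597.3,246.7,130,-24.3)"
```

```text
time_s: 3.53
ee_pos: [587.3, 175.6, 138.3]
ee_rot: [42.9, 90.0, 18.7]
force: [0.3, -0.2, -0.5]
gripper_width: 89.7
time_s: 3.78
ee_pos: [587.4, 172.9, 137.6]
ee_rot: [-95.6, 90.0, -119.9]
force: [0.7, 0.6, -0.6]
gripper_width: 89.6
a 65.72 q6 -50.4 tilt ry rz [-0.    0.04] | rx 0.02  x 0.0075 y 0.0714 z -0.0213
```

```bash
python3 -m handwheel '0 0 0 0.0075 0.071 -0.018 0.09; 0 0 0 0.0075 0.071 -0.018 0.09; 0 0 0 0.0075 0.071 -0.018 0.09; 0 0 0 0.0075 0.071 -0.018 0.09; 0 0 0 0.0075 0.071 -0.018 0.09; 0 0 0 0.0075 0.071 -0.018 0.09; 0 0 0 0.0075 0.071 -0.018 0.09'; python3 m.py tray 597.3 246.7 -24.3 red1
```

```text
time_s: 4.37
ee_pos: [601.2, 243.1, 130.3]
ee_rot: [-38.8, 90.0, -63.3]
force: [0.3, -0.3, -0.2]
gripper_width: 89.8
a 65.52 q6 -44.5 tilt ry rz [0.01 0.01] | rx -0.18  x 0.0103 y 0.0017 z -0.0051
red1 [597.21 245.5  -24.49] IoU 0.975
a 65.53 q6 -44.5 tilt ry rz [0.01 0.  ] | rx 0.02  x -0.0000 y 0.0003 z -0.0045
```

View pics/red1.png

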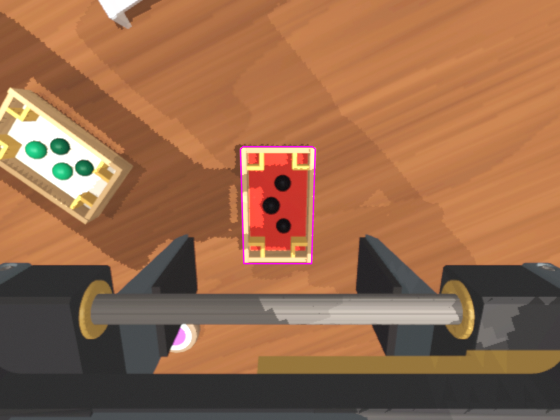

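Red tray: the outline sits on the rim at pixels (240–316, 147–263). It stands 100×60 mm at (597.2, 245.5, −24.5°), so I'll grasp it.

```bash
python3 -m handwheel '0 0 0 0.04 0 -0.0045 0.09; 0 0 0 0.08 0 -0.0045 0.09; 0 0 0 0.1 0 -0.0045 0.09; 0 0 0 0.119 0 -0.0045 0.09; 0 0 0 0.119 0 -0.0045 0.09; 0 0 0 0.119 0 -0.0045 0.09; 0 0 0 0.119 0 -0.0045 0.09' 20; python3 -m handwheel '0 0 0 0 0 0 0.05; 0 0 0 0 0 0 0.05; 0 0 0 0 0 0 0.05; 0 0 0 0 0 0 0.05; 0 0 0 0 0 0 0.05; 0 0 0 0 0 0 0.05; 0 0 0 0 0 0 0.05; 0 0 0 0 0 0 0.05' 20;  python3 -c "
from h import *
plan(597.2,245.5,11,-24.5)"
```

```text
time_s: 5.0
ee_pos: [598.2, 246.7, 12.4]
ee_rot: [46.7, 89.9, 22.3]
force: [0.9, 0.9, 0.9]
gripper_width: 90.3
time_s: 5.67
ee_pos: [597.3, 246.7, 11.3]
ee_rot: [49.7, 90.0, 25.3]
force: [-1.4, 0.2, 3.4]
gripper_width: 59.8
a 65.62 q6 -44.2 tilt ry rz [ 0.02 -0.02] | rx 0.12  x 0.0003 y -0.0011 z 0.0004
```

```bash
python3 -m handwheel '0 0 0 -0.01 0 0 0.05; 0 0 0 -0.03 0 0 0.05; 0 0 0 -0.06 0 0 0.05; 0 0 0 -0.09 0 0 0.05; 0 0 0 -0.11 0 0 0.05; 0 0 0 -0.11 0 0 0.05; 0 0 0 -0.11 0 0 0.05'; python3 -c "
from h import *
plan(516.3,-320.2,121,7.8)"
```

```text
time_s: 6.25
ee_pos: [597.5, 246.9, 122.0]
ee_rot: [48.7, 89.9, 24.3]
force: [0.2, -0.7, -2.0]
gripper_width: 59.8
a 65.63 q6 -44.2 tilt ry rz [ 0.09 -0.1 ] | rx -32.17  x 0.0003 y -0.5501 z 0.1600
```

```bash
python3 -m handwheel '-1 0 0 0 -0.01 0.003 0.05; -2 0 0 0 -0.03 0.009 0.05; -4 0 0 0 -0.06 0.018 0.05; -6 0 0 0 -0.09 0.027 0.05; -8 0 0 0 -0.125 0.036 0.05; -10 0 0 0 -0.16 0.046 0.05; -12 0 0 0 -0.195 0.056 0.05; -14 0 0 0 -0.23 0.067 0.05; -16 0 0 0 -0.265 0.077 0.05; -18 0 0 0 -0.3 0.087 0.05; -19 0 0 0 -0.325 0.094 0.05; -20 0 0 0 -0.34 0.1 0.05'; python3 -m handwheel '0 0 0 0 0 0 0.05; 0 0 0 0 0 0 0.05; 0 0 0 0 0 0 0.05'; python3 -c "
from h import *
plan(516.3,-320.2,121,7.8)"
```

```text
time_s: 7.25
ee_pos: [545.5, -106.8, 118.7]
ee_rot: [-179.5, 89.7, 176.1]
force: [0.0, -0.0, -0.6]
gripper_width: 59.8
time_s: 7.5
ee_pos: [547.1, -103.5, 119.6]
ee_rot: [159.6, 89.8, 155.2]
force: [-0.4, -0.1, -0.1]
gripper_width: 60.2
a 85.61 q6 -97.6 tilt ry rz [-0.15 -0.06] | rx -12.19  x -0.0016 y -0.2184 z -0.0142
```

```bash
python3 -m handwheel '-1 0 0 0 -0.015 -0.001 0.05; -3 0 0 0 -0.04 -0.003 0.05; -5 0 0 0 -0.075 -0.005 0.05; -7 0 0 0 -0.11 -0.007 0.05; -9 0 0 0 -0.145 -0.01 0.05; -11 0 0 0 -0.18 -0.012 0.05; -12.2 0 0 0 -0.205 -0.014 0.05; -12.2 0 0 0 -0.218 -0.0142 0.05; -12.2 0 0 0 -0.2184 -0.0142 0.05; -12.2 0 0 0 -0.2184 -0.0142 0.05; -12.2 0 0 0 -0.2184 -0.0142 0.05; -12.2 0 0 0 -0.2184 -0.0142 0.05'; python3 -c "
from h import *
plan(516.3,-320.2,33,7.8)"
```

```text
time_s: 8.5
ee_pos: [517.5, -319.0, 120.8]
ee_rot: [104.0, 89.9, 111.9]
force: [-0.6, -1.0, -1.2]
gripper_width: 59.6
a 97.93 q6 -130.7 tilt ry rz [-0.02 -0.06] | rx 0.13  x 0.0878 y -0.0012 z -0.0013
```

```bash
python3 -m handwheel '0.1 0 0 0.02 -0.0012 -0.0017 0.05; 0.1 0 0 0.045 -0.0012 -0.0017 0.05; 0.1 0 0 0.07 -0.0012 -0.0017 0.05; 0.1 0 0 0.081 -0.0012 -0.0017 0.05; 0.1 0 0 0.081 -0.0012 -0.0017 0.05; 0.1 0 0 0.081 -0.0012 -0.0017 0.05; 0.1 0 0 0.081 -0.0012 -0.0017 0.05; 0.1 0 0 0.081 -0.0012 -0.0017 0.05; 0.1 0 0 0.081 -0.0012 -0.0017 0.05'
python3 - <<'E'
from h import *
plan(516.3,-320.2,33,7.8)
v=view('wrist'); cv2.imwrite('pics/ins1.png',v[2])
c=view('scene'); q=proj(c,np.array([[516.,-320,25]]))[0].astype(int); print(q)
a=c[2][q[1]-60:q[1]+60,q[0]-80:q[0]+80]; a=cv2.resize(a,None,fx=3.5,fy=3.5,interpolation=cv2.INTER_CUBIC)
w=cv2.resize(v[2][60:320],None,fx=.43*1.0,fy=.43)
cv2.imwrite('pics/ins1c.png',a)
E
```

```text
time_s: 9.25
ee_pos: [516.5, -322.8, 41.3]
ee_rot: [-38.4, 89.8, -30.6]
force: [0.5, 1.0, -1.1]
gripper_width: 59.9
a 97.73 q6 -130.8 tilt ry rz [0.12 0.1 ] | rx -0.07  x 0.0083 y 0.0027 z 0.0002
[182 334]
```

View pics/ins1c.png

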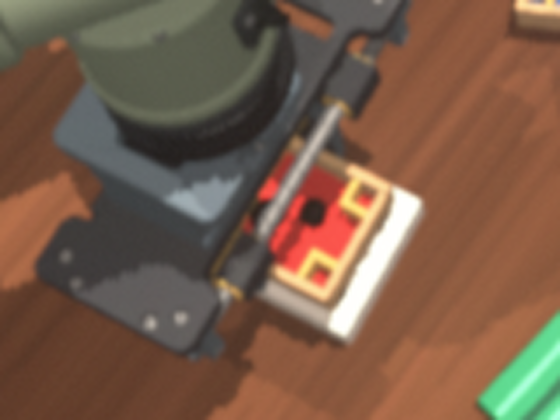

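The tray hangs level over the dock, with its near-right end at (340,280) inside the dock edge. The arm is still settling, so I'll let it rest and then trim.

```bash
python3 -m handwheel '0 0 0 0 0 0 0.05; 0 0 0 0 0 0 0.05; 0 0 0 0 0 0 0.05;0 0 0 0 0 0 0.05'
python3 - <<'E'
from h import *
for i in range(4):
    plan(516.3,-320.2,33,7.8); env.grab_frame('wrist')
E
```

```text
time_s: 9.68
ee_pos: [515.6, -322.4, 39.9]
ee_rot: [70.4, 90.0, 78.1]
force: [0.1, 0.1, -0.6]
gripper_width: 59.8
a 97.72 q6 -130.8 tilt ry rz [ 0.   -0.01] | rx -0.08  x 0.0069 y 0.0021 z 0.0010
a 97.72 q6 -130.8 tilt ry rz [ 0.   -0.01] | rx -0.08  x 0.0069 y 0.0021 z 0.0010
a 97.73 q6 -130.8 tilt ry rz [-0.   -0.01] | rx -0.07  x 0.0068 y 0.0020 z 0.0010
a 97.73 q6 -130.8 tilt ry rz [ 0.   -0.01] | rx -0.07  x 0.0068 y 0.0021 z 0.0010
```

```bash
python3 -m handwheel '0 0 0 0 0.0021 0.0006 0.05; 0 0 0 0 0.0021 0.0006 0.05; 0 0 0 0.003 0.0021 0.0006 0.05; 0 0 0 0.005 0.0021 0.0006 0.05; 0 0 0 0.007 0.0021 0.0006 0.05; 0 0 0 0.009 0.0021 0.0006 0.05; 0 0 0 0.011 0.0021 0.0006 0.05; 0 0 0 0.012 0.0021 0.0006 0.05; 0 0 0 0.012 0.0021 0.0006 0.05; 0 0 0 0.012 0.0021 0.0006 0.05;  0 0 0 0.012 0.0021 0.0006 0.05'; python3 -c "
from h import *
plan(516.3,-320.2,23.3,7.8)"
```

```text
time_s: 10.8
ee_pos: [516.0, -320.3, 28.0]
ee_rot: [-18.1, 90.0, -10.4]
force: [-0.4, -0.3, -1.7]
gripper_width: 59.7
a 97.73 q6 -130.6 tilt ry rz [0.01 0.  ] | rx -0.07  x 0.0047 y 0.0001 z 0.0003
```

The pins are about 3 mm into the sockets with no contact force. I'll seat the tray fully and release.

```bash
python3 -m handwheel '0 0 0 0.002 0 0 0.05; 0 0 0 0.004 0 0 0.05; 0 0 0 0.005 0 0 0.05; 0 0 0 0.005 0 0 0.05; 0 0 0 0.005 0 0 0.05; 0 0 0 0.005 0 0 0.05'; python3 -m handwheel '0 0 0 0 0 0 0.07; 0 0 0 0 0 0 0.088; 0 0 0 0 0 0 0.088; 0 0 0 0 0 0 0.088; 0 0 0 0 0 0 0.088; 0 0 0 0 0 0 0.088; 0 0 0 -0.02 0 0 0.09; 0 0 0 -0.06 0 0 0.09; 0 0 0 -0.1 0 -0.004 0.09; 0 0 0 -0.119 0 -0.004 0.09; 0 0 0 -0.119 0 -0.004 0.09; 0 0 0 -0.119 0 -0.004 0.09'; python3 -m handwheel '0 0 0 0 0 0 0.09; 0 0 0 0 0 0 0.09; 0 0 0 0 0 0 0.09; 0 0 0 0 0 0 0.09'; python3 m.py tray 516.3 -320.2 7.8 red2 12
```

```text
time_s: 11.3
ee_pos: [516.1, -320.3, 23.5]
ee_rot: [-29.9, 90.0, -22.2]
force: [-0.8, 1.3, 6.6]
gripper_width: 60.1
time_s: 12.3
ee_pos: [512.4, -321.1, 143.0]
ee_rot: [-38.3, 89.8, -30.6]
force: [0.2, 0.4, -1.0]
gripper_width: 89.9
time_s: 12.63
ee_pos: [511.4, -320.4, 140.4]
ee_rot: [137.7, 89.8, 145.4]
force: [0.1, 1.0, -0.6]
gripper_width: 89.9
a 97.73 q6 -130.9 tilt ry rz [-0.11 -0.1 ] | rx -0.07  x 0.0204 y -0.0005 z 0.0049
red2 [ 509.8  -319.92    7.61] IoU 0.864
a 97.73 q6 -130.9 tilt ry rz [-0.09 -0.08] | rx 0.12  x 0.0000 y 0.0008 z -0.0017
```

View pics/red2.png

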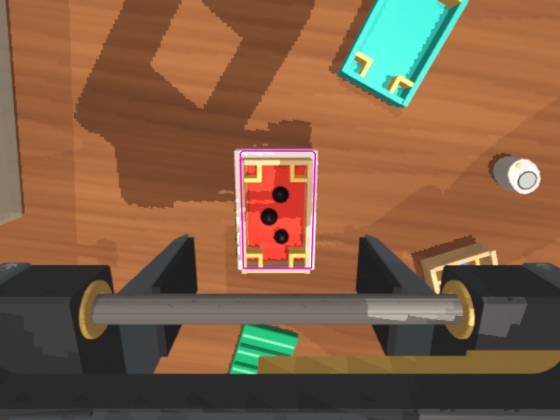

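The red tray is seated: 6.6 N on contact and TCP z 23.5, which is the nominal seated height. The outline fit caught the dock's white edge, so I'll measure from the brass socket strips instead, since every tray has them. I'll go to the white tray and also try this on the red one.

```bash
cat >> h.py <<'E'
STR=[(sx*x0,sx*x1,sy*y0,sy*y1) for sx in(1,-1) for sy in(1,-1) for x0,x1,y0,y1 in((32,35,12,26),(32,46,12,15))]
def sfit(v,p0,z0=0,name=None,span=8):
    "fit tray pose (x,y,yaw) to its brass corner strips; z0 = tray origin height"
    im=v[2]; hsv=cv2.cvtColor(im,cv2.COLOR_BGR2HSV)
    m=((hsv[...,0]>=18)&(hsv[...,0]<=32)&(hsv[...,1]>130)&(hsv[...,2]>90)).astype(np.uint8)
    def polys(p):
        c,s=np.cos(np.radians(p[2])),np.sin(np.radians(p[2])); R=np.array([[c,s],[-s,c]]); out=[]
        for a,b,d,e in STR:
            L=np.array([[a,d],[a,e],[b,e],[b,d]])@R+p[:2]
            out.append(cv2.convexHull(proj(v,np.vstack([np.c_[L,np.full(4,z0+z)] for z in(14,28.5)])).astype(np.float32)))
        return out
    q=np.vstack(polys(p0)).reshape(-1,2); lo=(q.min(0)-12).astype(int); hi=(q.max(0)+12).astype(int); S=4
    sub=cv2.resize(m[lo[1]:hi[1],lo[0]:hi[0]]*255,None,fx=S,fy=S)
    def ren(p,s=0):
        o=np.zeros(sub.shape,np.uint8)
        for h in polys(p): cv2.fillConvexPoly(o,np.round(((h-lo+.5)*S-.5)*16).astype(np.int32),255,shift=4)
        return cv2.GaussianBlur(o,(0,0),s) if s else o
    r=np.array(p0,float)
    for s,st in((10,4),(4,1.5)):
        t=cv2.GaussianBlur(sub,(0,0),s).astype(float)
        f=lambda p:-np.corrcoef(ren(p,s).ravel(),t.ravel())[0,1]
        o=minimize(f,r,method='Nelder-Mead',options=dict(initial_simplex=[r,r+[st,0,0],r+[0,st,0],r+[0,0,st]],xatol=.01,fatol=1e-6)); r=o.x
    if name:
        k=im.copy(); k[m>0]=(255,255,0)
        for h in polys(r): cv2.polylines(k,[np.round(h*16).astype(np.int32)],True,(255,0,255),1,cv2.LINE_AA,4)
        cv2.imwrite(name,np.hstack([cv2.resize(i[lo[1]:hi[1],lo[0]:hi[0]],None,fx=3,fy=3) for i in(im,k)]))
    print('strips',r.round(2),'corr',round(-o.fun,3)); return r
E
python3 - <<'E'
from h import *
plan(516.3,-320.2,140,7.8)
v=view('wrist'); r=sfit(v,(516.3,-320.2,7.8),12,'pics/s1.png')
T=tool(); print('tool-frame offset',(T[:3,:3].T@(np.r_[r[:2],42]-T[:3,3])).round(2))
plan(483.5,95.1,130,26.4)
E
```

```text
a 97.73 q6 -130.9 tilt ry rz [-0.09 -0.08] | rx -0.07  x 0.0007 y -0.0003 z 0.0047
strips [ 515.39 -320.59    7.64] corr 0.902
tool-frame offset [99.   -0.61  3.75]
a 97.73 q6 -130.9 tilt ry rz [-0.06 -0.06] | rx -18.67  x 0.0114 y 0.4157 z 0.0280
```

View pics/s1.png

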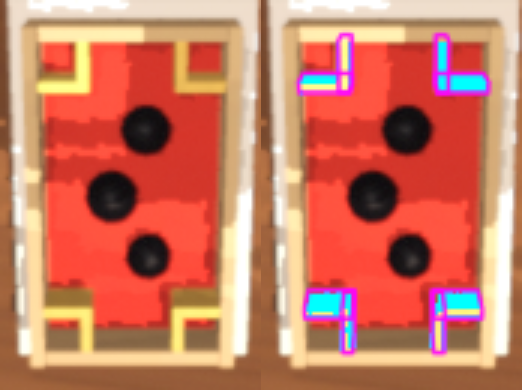

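The strip outlines lie on the brass corners. The red tray is at (515.4, −320.6, 7.6°), within 1 mm of the dock centre. I'll go to the white tray in the same tool orientation so that any camera bias cancels.

```bash
python3 -m handwheel '-18.7 0 0 0 0.415 0.024 0.09; -18.7 0 0 0 0.415 0.024 0.09; -18.7 0 0 0 0.415 0.024 0.09; -18.7 0 0 0 0.415 0.024 0.09; -18.7 0 0 0 0.415 0.024 0.09; -18.7 0 0 0 0.415 0.024 0.09; -18.7 0 0 0.01 0.415 0.024 0.09; -18.7 0 0 0.01 0.415 0.024 0.09; -18.7 0 0 0.01 0.415 0.024 0.09; -18.7 0 0 0.01 0.415 0.024 0.09; -18.7 0 0 0.01 0.415 0.024 0.09; -18.7 0 0 0.01 0.415 0.024 0.09'; python3 -m handwheel '0 0 0 0 0 0 0.09; 0 0 0 0 0 0 0.09; 0 0 0 0 0 0 0.09; 0 0 0 0 0 0 0.09; 0 0 0 0 0 0 0.09'
cat > s.py <<'E'
from h import *
import sys
x,y,a,z0=map(float,sys.argv[1:5])
plan(x,y,z0+130,a); v=view('wrist'); r=sfit(v,(x,y,a),z0,f'pics/{sys.argv[5]}.png')
T=tool(); print('tool-frame offset',(T[:3,:3].T@(np.r_[r[:2],z0+11]-T[:3,3])).round(2)); plan(r[0],r[1],z0+11,r[2])
E
python3 s.py 483.5 95.1 26.4 0 w1
```

```text
time_s: 13.73
ee_pos: [479.5, 95.5, 131.7]
ee_rot: [-178.3, 90.0, -151.6]
force: [0.3, -0.3, 0.1]
gripper_width: 89.9
time_s: 14.15
ee_pos: [480.1, 92.7, 131.9]
ee_rot: [-5.6, 90.0, 20.7]
force: [0.2, -0.1, 0.1]
gripper_width: 90.2
a 116.32 q6 -106.7 tilt ry rz [0.01 0.  ] | rx -0.08  x 0.0019 y 0.0007 z 0.0041
strips [482.8   94.09  26.65] corr 0.892
tool-frame offset [ 1.2095e+02 -1.0000e-01  2.9900e+00]
a 116.34 q6 -106.7 tilt ry rz [ 0.01 -0.  ] | rx -0.32  x 0.1209 y -0.0001 z 0.0030
```

View pics/w1.png

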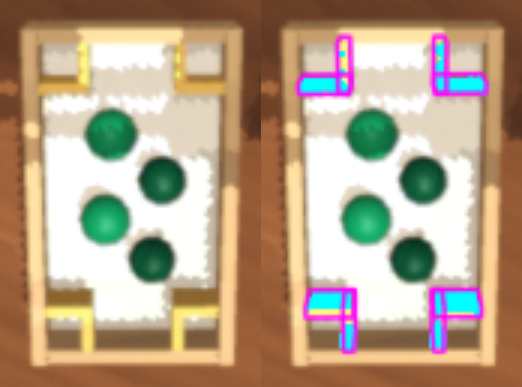

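White tray: the strips line up at all four corners, and it's at (482.8, 94.1, 26.7°). Grasping.

```bash
python3 -m handwheel '-0.3 0 0 0.04 0 0.003 0.09; -0.3 0 0 0.08 0 0.003 0.09; -0.3 0 0 0.105 0 0.003 0.09; -0.3 0 0 0.121 0 0.003 0.09; -0.3 0 0 0.121 0 0.003 0.09; -0.3 0 0 0.121 0 0.003 0.09; -0.3 0 0 0.121 0 0.003 0.09; -0.3 0 0 0.121 0 0.003 0.09; -0.3 0 0 0.121 0 0.003 0.09;  -0.3 0 0 0.121 0 0.003 0.09' 20; python3 -m handwheel '0 0 0 0 0 0 0.05; 0 0 0 0 0 0 0.05; 0 0 0 0 0 0 0.05; 0 0 0 0 0 0 0.05; 0 0 0 0 0 0 0.05; 0 0 0 0 0 0 0.05; 0 0 0 0 0 0 0.05; 0 0 0 0 0 0 0.05; 0 0 0 0 0 0 0.05' 20;  python3 -c "
from h import *
plan(482.8,94.09,11,26.65)"
python3 -m handwheel '0 0 0 -0.01 0 0 0.05; 0 0 0 -0.03 0 0 0.05; 0 0 0 -0.06 0 0 0.05; 0 0 0 -0.09 0 0 0.05; 0 0 0 -0.12 0 0 0.05; 0 0 0 -0.13 0 0 0.05; 0 0 0 -0.13 0 0 0.05; 0 0 0 -0.13 0 0 0.05'; python3 -c "
from h import *
plan(515.4,-320.6,140,7.6)"
```

```text
time_s: 15.03
ee_pos: [483.3, 95.2, 11.9]
ee_rot: [-14.6, 89.9, 12.1]
force: [0.3, -0.6, -1.5]
gripper_width: 89.9
time_s: 15.78
ee_pos: [482.7, 95.0, 10.9]
ee_rot: [33.0, 90.0, 59.7]
force: [-0.0, -0.1, 1.4]
gripper_width: 60.0
a 116.73 q6 -106.9 tilt ry rz [ 0.01 -0.  ] | rx 0.08  x -0.0001 y -0.0009 z -0.0003
time_s: 16.45
ee_pos: [482.0, 94.9, 140.1]
ee_rot: [158.1, 89.9, -175.2]
force: [0.2, 1.2, -1.9]
gripper_width: 59.9
a 116.73 q6 -106.9 tilt ry rz [-0.06 -0.02] | rx 19.13  x 0.0001 y -0.3862 z -0.1570
```

```bash
python3 -m handwheel '1 0 0 0 -0.012 -0.005 0.05; 3 0 0 0 -0.035 -0.014 0.05; 5 0 0 0 -0.07 -0.028 0.05; 7 0 0 0 -0.105 -0.042 0.05; 9 0 0 0 -0.14 -0.056 0.05; 11 0 0 0 -0.175 -0.07 0.05; 13 0 0 0 -0.21 -0.084 0.05; 15 0 0 0 -0.245 -0.098 0.05; 17 0 0 0 -0.28 -0.112 0.05; 18 0 0 0 -0.315 -0.126 0.05; 19.1 0 0 0 -0.35 -0.142 0.05; 19.1 0 0 0 -0.375 -0.153 0.05'; python3 -m handwheel '0 0 0 0 -0.005 -0.002 0.05; 0 0 0 0 -0.01 -0.004 0.05; 0 0 0 0 -0.01 -0.004 0.05; 0 0 0 0 -0.01 -0.004 0.05; 0 0 0 0 -0.01 -0.004 0.05; 0 0 0 0 -0.01 -0.004 0.05; 0 0 0 0 -0.01 -0.004 0.05; 0 0 0 0 -0.01 -0.004 0.05'; python3 -c "
from h import *
plan(515.6,-320.15,64,7.6)"
```

```text
time_s: 17.45
ee_pos: [513.1, -311.3, 137.5]
ee_rot: [149.4, 89.7, 156.9]
force: [-0.2, 0.1, -2.3]
gripper_width: 59.9
time_s: 18.12
ee_pos: [512.2, -318.5, 141.1]
ee_rot: [-13.3, 90.0, -5.6]
force: [-0.3, 0.0, -1.0]
gripper_width: 60.1
a 97.69 q6 -130.7 tilt ry rz [0.02 0.  ] | rx 0.09  x 0.0771 y -0.0021 z 0.0031
```

```bash
python3 -m handwheel '0.1 0 0 0.02 -0.002 0.003 0.05; 0.1 0 0 0.045 -0.002 0.003 0.05; 0.1 0 0 0.065 -0.002 0.003 0.05; 0.1 0 0 0.077 -0.002 0.003 0.05; 0.1 0 0 0.077 -0.002 0.003 0.05; 0.1 0 0 0.077 -0.002 0.003 0.05; 0.1 0 0 0.077 -0.002 0.003 0.05; 0.1 0 0 0.077 -0.002 0.003 0.05; 0.1 0 0 0.077 -0.002 0.003 0.05; 0.1 0 0 0.077 -0.002 0.003 0.05; 0.1 0 0 0.077 -0.002 0.003 0.05'; python3 -c "
from h import *
plan(515.6,-320.15,49,7.64)"
```

```text
time_s: 19.03
ee_pos: [515.4, -320.9, 64.5]
ee_rot: [-35.6, 89.9, -28.1]
force: [-0.3, 0.1, -1.8]
gripper_width: 59.8
a 97.53 q6 -130.5 tilt ry rz [0.05 0.03] | rx -0.11  x 0.0155 y 0.0007 z 0.0002
```

```bash
python3 -m handwheel '0 0 0 0.003 0.0007 0.0002 0.05; 0 0 0 0.006 0.0007 0.0002 0.05; 0 0 0 0.009 0.0007 0.0002 0.05; 0 0 0 0.011 0.0007 0.0002 0.05; 0 0 0 0.013 0.0007 0.0002 0.05; 0 0 0 0.0145 0.0007 0.0002 0.05; 0 0 0 0.0155 0.0007 0.0002 0.05; 0 0 0 0.0155 0.0007 0.0002 0.05; 0 0 0 0.0155 0.0007 0.0002 0.05; 0 0 0 0.0155 0.0007 0.0002 0.05;  0 0 0 0.0155 0.0007 0.0002 0.05'; python3 -c "
from h import *
plan(515.6,-320.15,44.9,7.64)"
```

```text
time_s: 19.95
ee_pos: [515.4, -320.1, 48.5]
ee_rot: [-21.8, 90.0, -14.3]
force: [0.1, -0.1, -1.4]
gripper_width: 60.0
a 97.53 q6 -130.5 tilt ry rz [0.02 0.01] | rx -0.11  x 0.0036 y -0.0001 z 0.0002
```

```bash
python3 -m handwheel '0 0 0 0.002 0 0 0.05; 0 0 0 0.0035 0 0 0.05; 0 0 0 0.004 0 0 0.05; 0 0 0 0.004 0 0 0.05; 0 0 0 0.004 0 0 0.05; 0 0 0 0.004 0 0 0.05'; python3 -m handwheel '0 0 0 0 0 0 0.07; 0 0 0 0 0 0 0.088; 0 0 0 0 0 0 0.088; 0 0 0 0 0 0 0.088; 0 0 0 0 0 0 0.088; 0 0 0 0 0 0 0.088; 0 0 0 -0.02 0 0 0.09; 0 0 0 -0.06 0 0 0.09; 0 0 0 -0.1 0 -0.004 0.09; 0 0 0 -0.12 0 -0.004 0.09; 0 0 0 -0.12 0 -0.004 0.09; 0 0 0 -0.12 0 -0.004 0.09'; python3 -m handwheel '0 0 0 0 0 0 0.09; 0 0 0 0 0 0 0.09; 0 0 0 0 0 0 0.09; 0 0 0 0 0 0 0.09; 0 0 0 0 0 0 0.09; 0 0 0 0 0 0 0.09'; python3 s.py 515.5 -320.3 7.6 34 w2;  python3 -c "
from h import *
plan(580.4,-123,130,27)"
```

```text
time_s: 20.45
ee_pos: [515.5, -320.1, 45.1]
ee_rot: [-29.4, 90.0, -21.9]
force: [-1.1, 0.3, 5.8]
gripper_width: 59.6
time_s: 21.45
ee_pos: [511.9, -320.9, 165.7]
ee_rot: [-38.7, 89.8, -31.2]
force: [-0.4, 0.9, -1.0]
gripper_width: 89.9
time_s: 21.95
ee_pos: [511.2, -320.5, 163.8]
ee_rot: [135.3, 89.9, 142.9]
force: [-0.2, 0.4, 0.5]
gripper_width: 89.9
a 97.53 q6 -130.7 tilt ry rz [-0.04 -0.04] | rx -0.07  x -0.0002 y -0.0004 z 0.0042
strips [ 515.03 -320.57    7.69] corr 0.891
tool-frame offset [119.    -0.58   3.71]
a 97.53 q6 -130.7 tilt ry rz [-0.02 -0.03] | rx -0.15  x 0.1190 y -0.0006 z 0.0037
a 97.53 q6 -130.7 tilt ry rz [-0.02 -0.03] | rx -19.47  x 0.0340 y 0.1868 z 0.0944
```

View pics/w2.png

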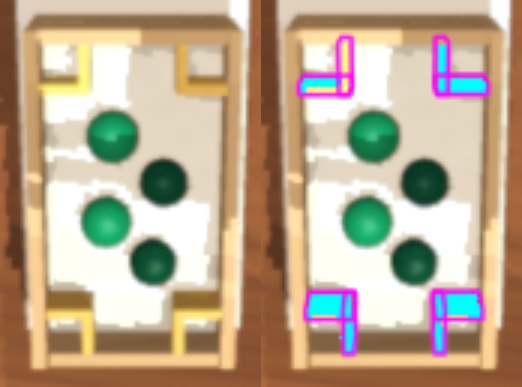

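The white tray is seated: the strips match at z0 = 34, at (515.0, −320.6, 7.7°), with 5.8 N on contact at TCP z 45.1. Now the blue-lined tray with wood walls.

```bash
python3 -m handwheel '-6 0 0 0 0.037 0.018 0.09; -12 0 0 0 0.075 0.036 0.09; -19.5 0 0 0 0.112 0.054 0.09; -19.5 0 0 0.01 0.15 0.072 0.09; -19.5 0 0 0.034 0.187 0.0905 0.09; -19.5 0 0 0.034 0.187 0.0905 0.09; -19.5 0 0 0.034 0.187 0.0905 0.09; -19.5 0 0 0.034 0.187 0.0905 0.09; -19.5 0 0 0.034 0.187 0.0905 0.09; -19.5 0 0 0.034 0.187 0.0905 0.09; -19.5 0 0 0.034 0.187 0.0905 0.09; -19.5 0 0 0.034 0.187 0.0905 0.09'; python3 -m handwheel '0 0 0 0 0 0 0.09; 0 0 0 0 0 0 0.09; 0 0 0 0 0 0 0.09; 0 0 0 0 0 0 0.09'; python3 s.py 580.4 -123 27 0 b1
```

```text
time_s: 23.0
ee_pos: [576.6, -124.5, 130.9]
ee_rot: [-42.0, 89.9, -15.1]
force: [-0.3, -0.4, -0.0]
gripper_width: 90.2
time_s: 23.33
ee_pos: [576.6, -123.4, 130.4]
ee_rot: [2.3, 90.0, 29.3]
force: [-0.5, -0.1, 0.5]
gripper_width: 90.0
a 117.02 q6 -130.2 tilt ry rz [ 0.01 -0.  ] | rx 0.02  x 0.0004 y -0.0014 z 0.0036
strips [ 579.11 -122.51   26.68] corr 0.807
tool-frame offset [119.4   -0.43   2.62]
a 117.03 q6 -130.2 tilt ry rz [ 0. -0.] | rx 0.34  x 0.1194 y -0.0004 z 0.0026
```

View pics/b1.png

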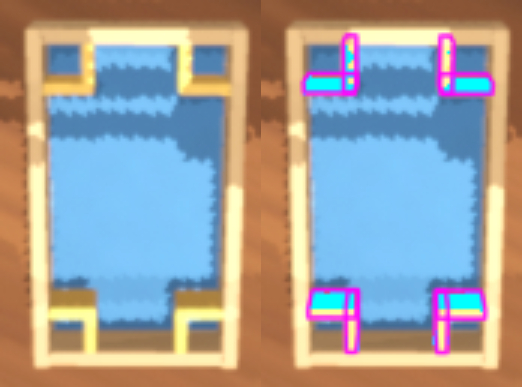

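The blue tray is confirmed: wood walls, blue lining, strips aligned, at (579.1, −122.5, 26.7°). Grasping.

```bash
python3 -m handwheel '0.3 0 0 0.04 0 0.0026 0.09; 0.3 0 0 0.08 0 0.0026 0.09; 0.3 0 0 0.105 0 0.0026 0.09; 0.3 0 0 0.1195 0 0.0026 0.09; 0.3 0 0 0.1195 0 0.0026 0.09; 0.3 0 0 0.1195 0 0.0026 0.09; 0.3 0 0 0.1195 0 0.0026 0.09; 0.3 0 0 0.1195 0 0.0026 0.09; 0.3 0 0 0.1195 0 0.0026 0.09;  0.3 0 0 0.1195 0 0.0026 0.09' 20; python3 -m handwheel '0 0 0 0 0 0 0.05; 0 0 0 0 0 0 0.05; 0 0 0 0 0 0 0.05; 0 0 0 0 0 0 0.05; 0 0 0 0 0 0 0.05; 0 0 0 0 0 0 0.05; 0 0 0 0 0 0 0.05; 0 0 0 0 0 0 0.05; 0 0 0 0 0 0 0.05' 20;  python3 -c "
from h import *
plan(579.11,-122.51,11,26.68)"
python3 -m handwheel '0 0 0 -0.01 0 0 0.05; 0 0 0 -0.03 0 0 0.05; 0 0 0 -0.06 0 0 0.05; 0 0 0 -0.09 0 0 0.05; 0 0 0 -0.12 0 0 0.05; 0 0 0 -0.15 0 0 0.05; 0 0 0 -0.15 0 0 0.05; 0 0 0 -0.15 0 0 0.05'; python3 -c "
from h import *
plan(515.5,-320.1,160,7.6)"
```

```text
time_s: 24.22
ee_pos: [579.6, -122.3, 12.1]
ee_rot: [-37.8, 89.9, -11.1]
force: [-0.3, -0.0, 0.7]
gripper_width: 90.2
time_s: 24.97
ee_pos: [578.9, -122.1, 10.9]
ee_rot: [51.2, 90.0, 77.9]
force: [0.5, 0.3, -0.7]
gripper_width: 59.5
a 116.73 q6 -129.8 tilt ry rz [ 0. -0.] | rx 0.05  x -0.0001 y -0.0004 z -0.0000
time_s: 25.63
ee_pos: [579.9, -122.3, 163.3]
ee_rot: [-38.5, 89.7, -11.7]
force: [-1.6, 0.5, -2.6]
gripper_width: 60.0
a 116.73 q6 -129.8 tilt ry rz [0.21 0.17] | rx 19.13  x 0.0032 y -0.1477 z -0.1465
```

```bash
python3 -m handwheel '1.5 0 0 0 -0.01 -0.01 0.05; 4 0 0 0 -0.028 -0.028 0.05; 7 0 0 0 -0.05 -0.05 0.05; 10 0 0 0 -0.075 -0.075 0.05; 13 0 0 0 -0.1 -0.1 0.05; 16 0 0 0 -0.12 -0.12 0.05; 18 0 0 0 -0.137 -0.137 0.05; 19.1 0 0 0 -0.147 -0.147 0.05; 19.1 0 0 0 -0.1477 -0.147 0.05; 19.1 0 0 0 -0.1477 -0.147 0.05; 19.1 0 0 0 -0.1477 -0.147 0.05; 19.1 0 0 0 -0.1477 -0.147 0.05'; python3 -m handwheel '0 0 0 0 0 0 0.05; 0 0 0 0 0 0 0.05; 0 0 0 0 0 0 0.05; 0 0 0 0 0 0 0.05'; python3 -c "
from h import *
plan(515.0,-320.2,86,7.69)"
```

```text
time_s: 26.63
ee_pos: [514.2, -318.9, 160.5]
ee_rot: [112.8, 89.9, 120.6]
force: [-0.1, -0.3, -2.1]
gripper_width: 59.7
time_s: 26.97
ee_pos: [514.2, -319.7, 161.0]
ee_rot: [0.8, 90.0, 8.5]
force: [0.2, -0.7, -1.4]
gripper_width: 59.8
a 97.67 q6 -130.6 tilt ry rz [ 0.01 -0.  ] | rx -0.02  x 0.0750 y -0.0005 z 0.0007
```

```bash
python3 -m handwheel '0 0 0 0.02 -0.0005 0.0007 0.05; 0 0 0 0.045 -0.0005 0.0007 0.05; 0 0 0 0.065 -0.0005 0.0007 0.05; 0 0 0 0.075 -0.0005 0.0007 0.05; 0 0 0 0.075 -0.0005 0.0007 0.05; 0 0 0 0.075 -0.0005 0.0007 0.05; 0 0 0 0.075 -0.0005 0.0007 0.05; 0 0 0 0.075 -0.0005 0.0007 0.05; 0 0 0 0.075 -0.0005 0.0007 0.05; 0 0 0 0.075 -0.0005 0.0007 0.05; 0 0 0 0.075 -0.0005 0.0007 0.05; 0 0 0 0.075 -0.0005 0.0007 0.05'; python3 -c "
from h import *
plan(515.0,-320.2,71,7.69)"
```

```text
time_s: 27.97
ee_pos: [514.8, -320.6, 86.2]
ee_rot: [-31.2, 90.0, -23.6]
force: [0.4, 0.1, -1.6]
gripper_width: 59.6
a 97.62 q6 -130.6 tilt ry rz [0.02 0.01] | rx -0.07  x 0.0152 y 0.0004 z 0.0002
```

```bash
python3 -m handwheel '0 0 0 0.003 0.0004 0.0002 0.05; 0 0 0 0.006 0.0004 0.0002 0.05; 0 0 0 0.009 0.0004 0.0002 0.05; 0 0 0 0.011 0.0004 0.0002 0.05; 0 0 0 0.013 0.0004 0.0002 0.05; 0 0 0 0.0145 0.0004 0.0002 0.05; 0 0 0 0.0155 0.0004 0.0002 0.05; 0 0 0 0.0155 0.0004 0.0002 0.05; 0 0 0 0.0155 0.0004 0.0002 0.05; 0 0 0 0.0155 0.0004 0.0002 0.05;  0 0 0 0.0155 0.0004 0.0002 0.05'; python3 -c "
from h import *
plan(515.0,-320.2,66.9,7.69)"
```

```text
time_s: 28.88
ee_pos: [515.0, -320.2, 70.5]
ee_rot: [-25.0, 90.0, -17.3]
force: [0.4, 0.2, -0.3]
gripper_width: 59.8
a 97.63 q6 -130.6 tilt ry rz [0.02 0.01] | rx -0.06  x 0.0036 y 0.0000 z -0.0000
```

```bash
python3 -m handwheel '0 0 0 0.002 0 0 0.05; 0 0 0 0.0035 0 0 0.05; 0 0 0 0.004 0 0 0.05; 0 0 0 0.004 0 0 0.05; 0 0 0 0.004 0 0 0.05; 0 0 0 0.004 0 0 0.05'; python3 -m handwheel '0 0 0 0 0 0 0.07; 0 0 0 0 0 0 0.088; 0 0 0 0 0 0 0.088; 0 0 0 0 0 0 0.088; 0 0 0 0 0 0 0.088; 0 0 0 0 0 0 0.088; 0 0 0 -0.02 0 0 0.09; 0 0 0 -0.06 0 0 0.09; 0 0 0 -0.1 0 -0.004 0.09; 0 0 0 -0.12 0 -0.004 0.09; 0 0 0 -0.12 0 -0.004 0.09; 0 0 0 -0.12 0 -0.004 0.09'; python3 -m handwheel '0 0 0 0 0 0 0.09; 0 0 0 0 0 0 0.09; 0 0 0 0 0 0 0.09; 0 0 0 0 0 0 0.09; 0 0 0 0 0 0 0.09; 0 0 0 0 0 0 0.09'; python3 s.py 515. -320.4 7.6 56 b2;  python3 -c "
from h import *
plan(454,-109.3,115,47.6)"
```

```text
time_s: 29.38
ee_pos: [515.0, -320.2, 67.0]
ee_rot: [-28.8, 90.0, -21.2]
force: [-0.7, 0.3, 6.1]
gripper_width: 59.8
time_s: 30.38
ee_pos: [511.5, -321.0, 187.7]
ee_rot: [-38.4, 89.8, -30.8]
force: [-0.3, 0.1, -0.0]
gripper_width: 90.1
time_s: 30.88
ee_pos: [510.9, -320.6, 185.8]
ee_rot: [133.6, 89.9, 141.3]
force: [0.7, -0.1, 0.2]
gripper_width: 89.8
a 97.63 q6 -130.8 tilt ry rz [-0.04 -0.04] | rx 0.03  x -0.0002 y -0.0004 z 0.0041
strips [ 515.15 -320.51    7.32] corr 0.817
tool-frame offset [119.    -0.48   4.26]
a 97.63 q6 -130.8 tilt ry rz [-0.02 -0.03] | rx 0.30  x 0.1190 y -0.0005 z 0.0043
a 97.63 q6 -130.8 tilt ry rz [-0.02 -0.03] | rx -39.97  x 0.0711 y 0.2170 z -0.0283
```

View pics/b2.png

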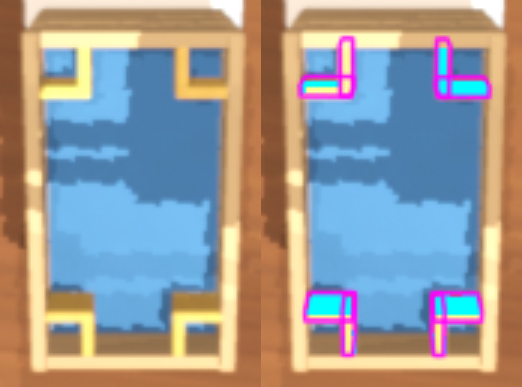

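The blue tray is seated: 6.1 N at TCP z 67.0, strips at (515.2, −320.5, 7.3°). Now the loupe: I'll turn the tool +140° about its own axis to jaw heading −42°, which keeps joint 6 in range.

```bash
python3 -m handwheel '7 0 0 0 0.02 -0.003 0.09; 14 0 0 0 0.04 -0.005 0.09; 21 0 0 0 0.06 -0.008 0.09; 28 0 0 0 0.08 -0.01 0.09; 35 0 0 0 0.1 -0.013 0.09; 42 0 0 0 0.12 -0.015 0.09; 49 0 0 0 0.14 -0.018 0.09; 56 0 0 0 0.16 -0.021 0.09; 63 0 0 0 0.18 -0.024 0.09; 70 0 0 0 0.2 -0.026 0.09; 77 0 0 0 0.217 -0.028 0.09; 84 0 0 0 0.217 -0.028 0.09'; python3 -m handwheel '7 0 0 0 0 0 0.09; 14 0 0 0 0 0 0.09; 21 0 0 0 0 0 0.09; 28 0 0 0.01 0 0 0.09; 35 0 0 0.03 0 0 0.09; 42 0 0 0.05 0 0 0.09; 49 0 0 0.07 0 0 0.09; 56 0 0 0.07 0 0 0.09; 56 0 0 0.07 0 0 0.09; 56 0 0 0.07 0 0 0.09; 56 0 0 0.07 0 0 0.09; 56 0 0 0.07 0 0 0.09'; python3 -m handwheel '0 0 0 0 0 0 0.09; 0 0 0 0 0 0 0.09; 0 0 0 0 0 0 0.09; 0 0 0 0 0 0 0.09; 0 0 0 0 0 0 0.09'; python3 m.py loupe 454 -109.3 47.6 l1
python3 - <<'E'
import cv2
a=cv2.imread('pics/l1.png'); b=cv2.imread('pics/l1_raw.png'); s=slice(130,270),slice(210,350)
cv2.imwrite('pics/l1c.png',cv2.resize(cv2.hconcat([b[s],a[s]]),None,fx=2.8,fy=2.8,interpolation=cv2.INTER_CUBIC))
E
```

```text
time_s: 31.93
ee_pos: [453.2, -106.8, 186.5]
ee_rot: [-167.2, 89.9, 116.2]
force: [0.2, -0.3, 0.2]
gripper_width: 90.2
time_s: 32.93
ee_pos: [455.0, -109.5, 117.1]
ee_rot: [120.5, 89.9, -11.8]
force: [-0.4, 0.1, 0.0]
gripper_width: 89.7
time_s: 33.35
ee_pos: [454.5, -109.3, 116.5]
ee_rot: [141.9, 90.0, 9.5]
force: [-0.9, -0.1, 0.3]
gripper_width: 90.2
a -42.36 q6 27.4 tilt ry rz [-0.01 -0.01] | rx 0.04  x -0.0035 y -0.0004 z 0.0003
l1 [ 453.11 -108.66   47.67] IoU 0.96
a -42.36 q6 27.4 tilt ry rz [-0.01 -0.  ] | rx -0.03  x -0.0000 y -0.0014 z 0.0004
```

View pics/l1c.png

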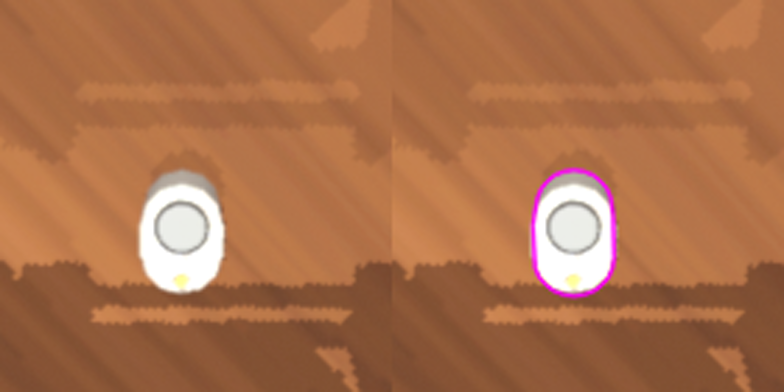

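The loupe outline fits and its long axis lies along the tool's z, at (453.1, −108.7, 47.7°). I'll grasp it across the 24 mm.

```bash
python3 -m handwheel '0 0 0 0.03 -0.001 0.0004 0.06; 0 0 0 0.07 -0.001 0.0004 0.06; 0 0 0 0.1 -0.001 0.0004 0.06; 0 0 0 0.112 -0.001 0.0004 0.06; 0 0 0 0.112 -0.001 0.0004 0.06; 0 0 0 0.112 -0.001 0.0004 0.06; 0 0 0 0.112 -0.001 0.0004 0.06; 0 0 0 0.112 -0.001 0.0004 0.06; 0 0 0 0.112 -0.001 0.0004 0.06;  0 0 0 0.112 -0.001 0.0004 0.06' 20; python3 -m handwheel '0 0 0 0 0 0 0.015; 0 0 0 0 0 0 0.015; 0 0 0 0 0 0 0.015; 0 0 0 0 0 0 0.015; 0 0 0 0 0 0 0.015; 0 0 0 0 0 0 0.015; 0 0 0 0 0 0 0.015; 0 0 0 0 0 0 0.015; 0 0 0 0 0 0 0.015;  0 0 0 0 0 0 0.015' 20;  python3 -c "
from h import *
plan(453.11,-108.66,4,47.67)"
python3 -m handwheel '0 0 0 -0.01 0 0 0.015; 0 0 0 -0.03 0 0 0.015; 0 0 0 -0.06 0 0 0.015; 0 0 0 -0.09 0 0 0.015; 0 0 0 -0.12 0 0 0.015; 0 0 0 -0.14 0 0 0.015; 0 0 0 -0.14 0 0 0.015; 0 0 0 -0.14 0 0 0.015; 0 0 0 -0.14 0 0 0.015'; python3 -c "
from h import *
plan(515.1,-320.2,144,-82.5)"
```

```text
time_s: 34.23
ee_pos: [453.7, -109.0, 5.0]
ee_rot: [121.8, 89.9, -10.5]
force: [-0.2, -0.2, -0.2]
gripper_width: 60.2
time_s: 35.07
ee_pos: [453.4, -108.9, 4.4]
ee_rot: [-106.1, 90.0, 121.5]
force: [0.8, 0.5, 0.5]
gripper_width: 23.9
a -42.37 q6 27.4 tilt ry rz [-0.    0.01] | rx -0.04  x 0.0004 y -0.0004 z 0.0000
time_s: 35.82
ee_pos: [452.4, -108.7, 143.3]
ee_rot: [-64.4, 89.9, 163.2]
force: [0.1, -0.2, -0.9]
gripper_width: 23.8
a -42.37 q6 27.4 tilt ry rz [0.06 0.12] | rx -49.87  x -0.0010 y 0.1888 z 0.1140
```

```bash
python3 -m handwheel '-3 0 0 0 0.01 0.006 0.015; -8 0 0 0 0.03 0.018 0.015; -13 0 0 0 0.05 0.03 0.015; -19 0 0 0 0.075 0.045 0.015; -25 0 0 0 0.1 0.06 0.015; -31 0 0 0 0.125 0.075 0.015; -37 0 0 0 0.148 0.09 0.015; -43 0 0 0 0.168 0.102 0.015; -48 0 0 0 0.182 0.11 0.015; -49.9 0 0 0 0.1888 0.114 0.015; -49.9 0 0 0 0.1888 0.114 0.015; -49.9 0 0 0 0.1888 0.114 0.015'; python3 -m handwheel '0 0 0 0 0 0 0.015; 0 0 0 0 0 0 0.015; 0 0 0 0 0 0 0.015; 0 0 0 0 0 0 0.015; 0 0 0 0 0 0 0.015'; python3 -c "
from h import *
plan(515.1,-320.2,100,-82.5)"
```

```text
time_s: 36.82
ee_pos: [515.1, -319.9, 142.2]
ee_rot: [-135.2, 89.8, 142.3]
force: [0.6, 0.6, -0.4]
gripper_width: 23.8
time_s: 37.23
ee_pos: [516.1, -320.0, 144.6]
ee_rot: [86.4, 90.0, 4.0]
force: [-0.2, -0.6, -0.3]
gripper_width: 23.6
a 7.55 q6 -40.4 tilt ry rz [ 0.   -0.01] | rx 0.05  x 0.0446 y -0.0010 z 0.0001
```

```bash
python3 -m handwheel '0 0 0 0.02 -0.001 0.0001 0.015; 0 0 0 0.035 -0.001 0.0001 0.015; 0 0 0 0.045 -0.001 0.0001 0.015; 0 0 0 0.05 -0.001 0.0001 0.015; 0 0 0 0.055 -0.001 0.0001 0.015; 0 0 0 0.059 -0.001 0.0001 0.015; 0 0 0 0.062 -0.001 0.0001 0.015; 0 0 0 0.065 -0.001 0.0001 0.015; 0 0 0 0.067 -0.001 0.0001 0.015; 0 0 0 0.067 -0.001 0.0001 0.015; 0 0 0 0.067 -0.001 0.0001 0.015; 0 0 0 0.067 -0.001 0.0001 0.015'; python3 -c "
from h import *
plan(515.1,-320.2,72.2,-82.5)"
```

```text
time_s: 38.23
ee_pos: [515.3, -320.7, 77.6]
ee_rot: [59.3, 90.0, -23.2]
force: [0.2, -0.5, 0.3]
gripper_width: 23.8
a 7.53 q6 -40.5 tilt ry rz [ 0.02 -0.03] | rx 0.03  x 0.0054 y -0.0001 z -0.0005
```

```bash
python3 -m handwheel '0 0 0 0.002 0 0 0.015; 0 0 0 0.004 0 0 0.015; 0 0 0 0.005 0 0 0.015; 0 0 0 0.0053 0 0 0.015; 0 0 0 0.0053 0 0 0.015; 0 0 0 0.0053 0 0 0.015; 0 0 0 0.0053 0 0 0.015'; python3 -m handwheel '0 0 0 0 0 0 0.027; 0 0 0 0 0 0 0.03; 0 0 0 0 0 0 0.03; 0 0 0 0 0 0 0.03; 0 0 0 0 0 0 0.03; 0 0 0 -0.005 0 0 0.03; 0 0 0 -0.012 0 0 0.03; 0 0 0 -0.025 0 0 0.03; 0 0 0 -0.05 0 0 0.03; 0 0 0 -0.09 0 0 0.03; 0 0 0 -0.12 0 0 0.03; 0 0 0 -0.12 0 -0.02 0.03'; python3 -m handwheel '0 0 0 0 0 0 0.03; 0 0 0 0 0 0 0.03; 0 0 0 0 0 0 0.03; 0 0 0 0 0 0 0.03; 0 0 0 0 0 0 0.03; 0 0 0 0 0 0 0.03'
python3 - <<'E'
from h import *
w=view('wrist'); t=view('top'); q=proj(t,np.array([[515,-320,80.]]))[0].astype(int)
s=view('scene'); r=proj(s,np.array([[515,-320,60.]]))[0].astype(int); print(q,r)
crop=lambda im,c,h,k:cv2.resize(im[max(c[1]-h,0):c[1]+h,max(c[0]-h,0):c[0]+h],(k,k),interpolation=cv2.INTER_CUBIC)
cv2.imwrite('pics/end.png',np.hstack([cv2.resize(w[2],(400,300)),crop(s[2],r,60,300)]))
sfit(w,(515.1,-320.4,7.5-180),56,'pics/end_s.png')
E
```

```text
time_s: 38.82
ee_pos: [515.0, -320.6, 72.4]
ee_rot: [154.2, 90.0, 71.8]
force: [-0.9, -0.1, 3.4]
gripper_width: 23.8
time_s: 39.82
ee_pos: [516.4, -305.3, 200.0]
ee_rot: [46.5, 89.1, -36.1]
force: [0.8, 0.3, 0.7]
gripper_width: 29.8
time_s: 40.32
ee_pos: [512.3, -301.0, 191.3]
ee_rot: [-128.4, 89.9, 149.1]
force: [-0.4, 0.0, 0.5]
gripper_width: 29.9
[410 208] [178 327]
strips [ 515.55 -319.19 -172.47] corr 0.566
```

View pics/end.png

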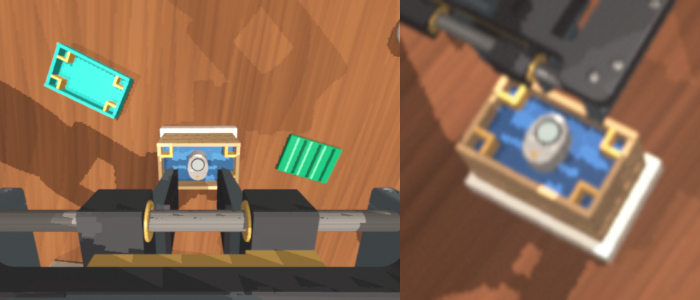

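The loupe lies flat in the middle of the blue tray, at (198,166) in the wrist view on the left and (545,140) in the scene crop on the right. All three trays are stacked flush on the dock, and the gripper is about 120 mm clear. I'll hand it in.

```bash
python3 -c "
from workcell import env
print(env.job_done())"
```

```text
the job is handed in; nothing more can be done
None
```

I stacked the red, white and blue trays on the dock in that order, laid the loupe in the middle of the blue tray, and handed the job in at about 40 s of the 128 s allowed. The hand-in gives no verdict.

**Seating:** Each tray went in with 6–7 N of contact at its expected height. The trays measured (515.4, −320.6), (515.0, −320.6) and (515.2, −320.5) mm, against a dock centre of (516.3, −320.2). Yaw agreed within 0.5°.

**Loupe:** It touched the tray floor at the expected height with 3.4 N. In the last picture it lies flat in the middle, clear of the gripper.

**Checks that failed or disagreed:**
- The first outline fit of the seated red tray was confused by the white dock (IoU 0.86). I used the brass corner strips for all later tray measurements instead.
- The last strip fit, with fingers blocking the view, was poor (correlation 0.57, about 1.4 mm off), so I relied on the earlier fit and the picture.
- I did not re-measure the slab, riser or geode after the moves. Nothing was moved near them.

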